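# Close up the bead cabinet on the pearl-grafting bench

## Robot

A 6-joint arm with a two-finger parallel gripper is mounted at the origin on the work surface. World frame = base frame: x ahead of the robot, y to its left, z up, the work surface at z = 0. Lengths are in m, angles in rad, forces in N, time in s.
With the tool pointing down it reaches from about 0.35 to 0.85 m from the base axis. Payload 8.1 kg.
Tool frame: the origin (TCP) lies on the centre line of the jaws, within the pads' length; the fingertips stand robot.tip_reach ahead of it and the grasp point (between the pads) lies 5 mm behind it (robot.tip_reach is the distance from the TCP to the fingertips, in m); z points along the fingers, y is the direction in which the jaws open and shut (so a half turn about z gives the same grasp; the last joint's range is limited). The gripper opens to 93 mm and grips with 3 to 60 N. Pads are 15 mm wide; open, the fingers measure 128 mm over their backs; the gripper's body (75 mm by 188 mm) begins 65 mm behind the grasp point.
Start: joints at [1.249, 0.13, 1.488, -0, 1.523, -0.085], TCP at [0.141, 0.583, 0.233] pointing down, gripper open.
Joint ranges: [-2.96, 2.96], [-0.89, 2.26], [0.02, 2.5], [-1.34, 4.48], [0, 2.73], [-2.66, 2.66]. Speed limits (rad/s): [2.39, 2.39, 2.79, 3.14, 3.14, 3.14].

## Interface

Orientations are given as a rotation vector (axis times angle).
In Python, from plant import sensors, read_camera, robot gives the robot as it stands.
- The arm moves only by the tool play_rows, never from a script. Its argument "series" is a list that holds one entry, the list of rows, each a list of 5 numbers: the closure, from -1 (fully open) to 1 (shut), then the shift along the world's x, y, z in m, then the turn about the world's z in rad. A call has 1 to 8 rows; each row is the pose to reach, as a shift and turn from the pose commanded when the call began; what a row does not reach only later rows make up. A row lasts 1/10 s, in which the tool goes at most 50 mm and 8.59 degrees, less where a joint would pass 70% of its speed; a pose out of reach is approached as far as the arm can. A call with a gripper value outside its range is refused whole. The fingers move at their own pace and stop on an object; "force" is the grip in N (left out, the last holds). Time passes only in rows, so rows that repeat a pose let the fingers close. It gives the time, the measured TCP pose, the force and the opening at its end, in the units of the state.
- sensors.read_state(): the state, without advancing time (a new reading comes with each control period).
- read_camera(name): name is "scene" or "top" or "wrist"; returns a dict with "color" (480x640x3 uint8, red, green, blue), "range_z" (480x640 float32, m along the optical axis (not along the pixel's ray), 0 where there is no reading), "intrinsics" (3x3 intrinsics, pixels), "rvec" (rotation vector, rad) and "tvec" (3), from world to camera coordinates, as OpenCV has them. Camera axes: x right, y down, z forward; pixel columns grow to the right and rows downward; lengths in m; the calibration is good to about 2 mm. A picture is of the moment at which its call begins.
- robot.close_job(): hands the job in, once; it reports no verdict.
The state is a dict: "t": time; "q": joint angles; "dq": joint speeds; "joint_torque": joint torques, N m; "tool_pos": TCP position; "orientation": TCP orientation; "force": force on the tool from outside, world axes, zero at the start; "wrist_torque": the same for the moment, N m; "opening": finger opening in m.
Only numpy, scipy, OpenCV 4.12 (cv2) and the standard library are available. Lean on these libraries where they do the work, as an engineer would, in place of code of your own. Each camera call takes 0.05 s, during which the arm holds its last target.

## Task

Close up the bead cabinet: with the fingertips gently push both black drawers fully home, and only then push the white door gently round until it is fully shut over them. Only push, do not pinch the door or slam it, and leave everything else on the bench where it is.

Things in the scene. Friction and masses are not known exactly. Their poses are not given: they have to be found in the camera images.
- cabinet: Low grey bead cabinet, fixed: 180 mm deep (x; its top plate 25 mm less at the front), 220 wide (y), 85 high, on the left or the right half of the table. Origin: centre of its underside. Its x axis points from front to back, y to its left as seen facing its front, z up; the front plane, at x = -90 mm, faces roughly to the robot. Two black drawers side by side; a white door, hinged at the front left edge, closes over both.
- drawer_left (a joint): How far the left drawer is pulled out of the cabinet (m): 0 = home, front flush with the cabinet's front plane; grows as it comes out along the cabinet's -x; at most 0.10. Slides with about 1.5 N of friction (damping 4 N s/m), has no spring or catch and stays where it is left.
- drawer_right (a joint): The same for the right drawer.
- drawer_left_front (a point): Centre of the outer face of the left drawer's front: a flat upright black panel 92 mm wide, 60 mm high (11 to 71 mm above the table), 10 mm thick, no handle. Axes as the cabinet's. At y = +51.5 mm of the cabinet's frame. Behind the panel the drawer is a tray nearly full of bead wells.
- drawer_right_front (a point): The same point of the right drawer, at y = -51.5 mm of the cabinet's frame.
- door (a joint): Opening angle of the door (rad): 0 = shut against the cabinet's front plane; grows as the free edge swings out towards the robot and round to the cabinet's left; 1.57 = straight out from the front, most 2.0. Stiff hinge (0.08 N m of friction), stays where it is left, no spring or catch.
- door_hinge (a point): A point on the door's upright hinge line, half-way up the door (42.5 mm above the table): the front left corner of the cabinet (x = -90, y = +110 mm in its frame). Its axes turn with the door: -y runs along the door from the hinge to the free edge, -x points out of the door's outer face.
- door_edge (a point): Free edge of the door at its outer face, 42.5 mm above the table. The door is a flat white panel without handle, 220 mm long from the hinge, 77 mm high (4 to 81 mm above the table), 12 mm thick. Its inner face lies in the plane through the hinge line, its outer face 12 mm further out. Axes as for door_hinge.
- shell_basket: Bystander: fixed black basket of shells, 170 x 200 mm, 75 mm high, shells to about 85 mm. Stands on the other half of the table from the cabinet. Origin: centre of its underside.
- bead_jar: Bystander: loose clear jar, 40 mm across, 55 mm high, standing on the cabinet's top (85 mm) towards its back. Origin: centre of its underside.
- wedge_a: Bystander: loose green plastic wedge 85 x 22 mm, 17 mm high, lying beside the cabinet, to the right of its front. Origin: centre of its underside.
- wedge_b: Bystander: the same kind of wedge, lying in front of the cabinet, to its right.
- probe: Bystander: loose probe with a grey handle, 170 mm long, lying near the robot on its right.
- pan: Bystander: loose steel pan, 120 mm across, 45 mm high, far to the left. Origin: centre of its underside.
- cup: Bystander: loose white plastic mug, 72 mm across, 85 mm high, at the right. Origin: centre of its underside.
- rinse_bottle: Bystander: loose white bottle, 60 mm across, 160 mm high, at the left. Origin: centre of its underside.

How it is judged:
On the way, in this order (a step that is already met when the one before it is completed fails the run):
1. both drawers are fully home, with the door still standing open (value of joint each of drawer_left, drawer_right below 0.004 m and value of joint door above 0.9 rad), for 0.2 s.
2. the door is shut over the drawers (value of joint each of drawer_left, drawer_right below 0.004 m and value of joint door below 0.05 rad), for 0.2 s.
At the end, for the whole second after the job is handed in: Both drawers are within 4 mm of home, the door is within 0.05 rad (about 3 degrees) of shut and at rest (all of step 2 and velocity of joint door between -0.05 and 0.05 rad/s); the robot touches nothing.
It fails at once if the door is swung into a drawer that still stands out more than 10 mm (value of joint door below 0.9 rad and value of joint any of drawer_left, drawer_right above 0.01 m).
It fails at once if the door is pinched between the fingers (pressed on both faces at once) (contact force between the fingers and door_c0 above 2 N and contact force between the fingers and door_c1 above 2 N).
It fails at once if the door is slammed (swings shut faster than 2.5 rad/s) (velocity of joint door below -2.5 rad/s).
It fails at once if the cabinet, a drawer or the door is pressed harder than 80 N (contact force between the arm and cabinet above 80 N).
It fails at once if something else on the bench is shifted more than 25 mm, lifted or knocked over (distance of any of bead_jar, wedge_a, wedge_b, probe, pan, cup, rinse_bottle from where it was at the start of the episode above 0.025 m or angle between any of bead_jar, cup, rinse_bottle, pan's own z axis and vertical above 0.5 rad).
It also fails if it takes over 58 s, if anything falls off the work surface, if the arm or the gripper's body presses on something with over 40 N, if the wrist force passes 120 N, or if a joint passes its speed limit or range.

## Working session

There is one attempt and no reset: what is moved stays moved. The work goes in short steps, Python scripts to look and compute and a tool call to move; the robot and the scene stay as the last step left them, time stands still between calls to the robot, and variables do not carry over. Pictures are saved under pics/ and viewed, and the job is handed in when it is done.

Besides the shell and the picture viewer there is one more tool, called after "Request:" as name(argument=value, ...), one argument or row to a line, values as JSON. play_rows: Moves the arm, as the interface text tells. Its arguments: {"type":"object","properties":{"series":{"type":"array","items":{"type":"array","items":{"type":"array","items":{"type":"number"}}}},"force":{"type":"number"}},"required":["series"]}

```bash
ls; mkdir -p pics
python3 - <<'E'
from plant import sensors, read_camera, robot
import cv2,numpy as np
s=sensors.read_state();print({k:np.round(v,3) for k,v in s.items()}, robot.tip_reach)
for n in("scene","top"):
    c=read_camera(n);cv2.imwrite(f"pics/{n}0.png",c["color"][:,:,::-1]);np.savez(f"{n}0.npz",**c)
    print(n,c["intrinsics"],c["rvec"],c["tvec"])
E
```

```text
pics
{'t': np.float64(0.0), 'q': array([ 1.249,  0.131,  1.489,  0.   ,  1.523, -0.085]), 'dq': array([-0.001,  0.001, -0.001, -0.001, -0.   ,  0.001]), 'joint_torque': array([ 1.0000e-03, -5.5987e+01, -4.9175e+01,  7.7000e-02,  3.6000e-02,
       -0.0000e+00]), 'tool_pos': array([0.141, 0.583, 0.232]), 'orientation': array([-3.710e-01, -3.119e+00,  3.000e-03]), 'force': array([-0.127,  0.022,  0.109]), 'wrist_torque': array([0.047, 0.046, 0.008]), 'opening': np.float64(0.093)} 0.014
scene [[584.01269958   0.         317.6114593 ]
 [  0.         584.01269958 247.71977663]
 [  0.           0.           1.        ]] [ 2.10699941  0.78838049 -0.36651588] [-0.37676069 -0.15302854  1.92058746]
top [[588.61050154   0.         317.06509245]
 [  0.         588.61050154 235.74543049]
 [  0.           0.           1.        ]] [ 2.16247836 -2.13874044  0.13474448] [-0.00424831  0.49406908  1.95467536]
```

View pics/scene0.png

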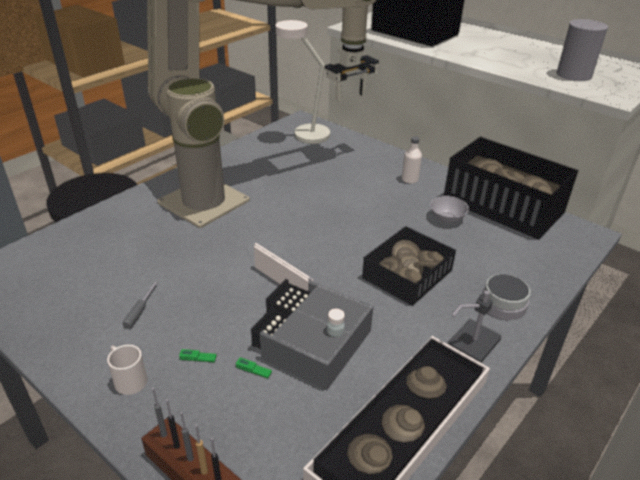

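View pics/top0.png

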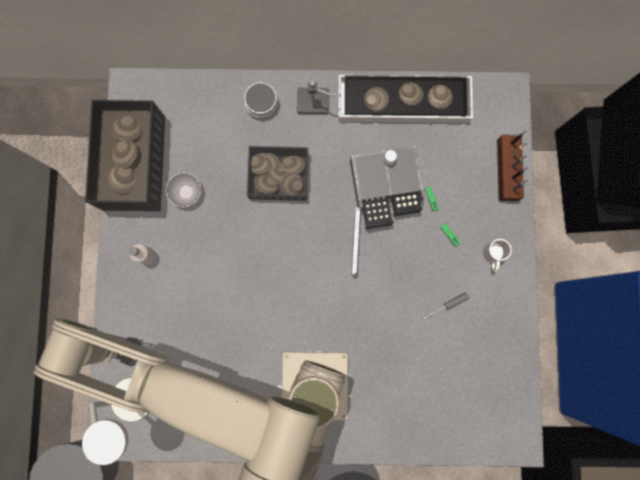

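The cabinet is on the right half, around px (388,185) in the top view. The door (355,240) stands roughly straight out. The left drawer is out to about row 225 and the right one to about row 213. Next I'll measure these.

```bash
cat > h.py <<'E'
import cv2,numpy as np
def world(c):
    K=c["intrinsics"];R=cv2.Rodrigues(c["rvec"])[0];t=np.ravel(c["tvec"])
    z=c["range_z"];v,u=np.mgrid[:480,:640]
    p=np.stack([(u-K[0,2])/K[0,0]*z,(v-K[1,2])/K[1,1]*z,z],-1)
    return (p-t)@R
def onplane(c,uv,h):
    K=c["intrinsics"];R=cv2.Rodrigues(c["rvec"])[0];t=np.ravel(c["tvec"])
    uv=np.atleast_2d(uv).astype(float)
    d=np.c_[(uv-K[:2,2])/K[0,0],np.ones(len(uv))]@R; o=-R.T@t
    return o+d*((h-o[2])/d[:,2])[:,None]
E
python3 - <<'E'
import cv2,numpy as np
from h import *
c=np.load("top0.npz");P=world(c);col=c["color"]
w=P[130:290,330:450]
z=P[...,2]; roi=np.zeros((480,640),bool);roi[130:290,335:430]=1
g=col.astype(int).sum(-1)/3
def rect(m,h,name):
    n,l,st,_=cv2.connectedComponentsWithStats(m.astype(np.uint8),connectivity=4)
    i=1+np.argmax(st[1:,4]);ys,xs=np.where(l==i)
    X=onplane(c,np.c_[xs,ys],h)[:,:2].astype(np.float32)
    r=cv2.minAreaRect(X);print(name,len(xs),r);print(np.round(cv2.boxPoints(r),4))
rect(roi&(abs(z-0.085)<.008)&(g>60)&(g<160),.085,'top')
rect(roi&(g>170)&(z<.1)&(np.mgrid[:480,:640][0]>200),.081,'door')
rect(roi&(g<60)&(z>.03),.071,'drawers')
print(np.unique(np.round(z[roi],2),return_counts=True))
im=cv2.resize(col[130:290,330:450],None,fx=5,fy=5,interpolation=cv2.INTER_CUBIC)[:,:,::-1]
cv2.imwrite("pics/crop0.png",cv2.resize(im,(450,600)))
print(onplane(c,[[357,209],[355,275],[433,200],[451,235],[391,157]],.08))
E
```

```text
top 2339 ((0.6912961006164551, -0.2323780655860901), (0.18099401891231537, 0.22083085775375366), 9.543766021728516)
[[ 0.5837 -0.1385]
 [ 0.6204 -0.3563]
 [ 0.7988 -0.3263]
 [ 0.7622 -0.1085]]
door 298 ((0.47541332244873047, -0.12600404024124146), (0.015130297280848026, 0.21922802925109863), 87.15060424804688)
[[ 0.3656 -0.1281]
 [ 0.5845 -0.139 ]
 [ 0.5853 -0.1239]
 [ 0.3663 -0.113 ]]
drawers 131 ((0.5983296632766724, -0.2944994866847992), (0.06484829634428024, 0.08844326436519623), 6.710407257080078)
[[ 0.561  -0.2544]
 [ 0.5713 -0.3422]
 [ 0.6357 -0.3346]
 [ 0.6254 -0.2468]]
(array([-0.02, -0.01,  0.  ,  0.01,  0.02,  0.03,  0.04,  0.05,  0.06,
        0.07,  0.08,  0.09,  0.1 ,  0.11,  0.12,  0.13,  0.14,  0.15,
        2.  ]), array([  52, 2305, 6407, 1456,   76,   69,  113,  486,  623,  421, 1753,
       1198,   49,   20,    6,   34,   61,   12,   59]))
[[ 0.57860201 -0.13041207  0.08      ]
 [ 0.35987799 -0.12443505  0.08      ]
 [ 0.61153042 -0.38236927  0.08      ]
 [ 0.49499368 -0.43985846  0.08      ]
 [ 0.75664561 -0.2438706   0.08      ]]
```

View pics/crop0.png

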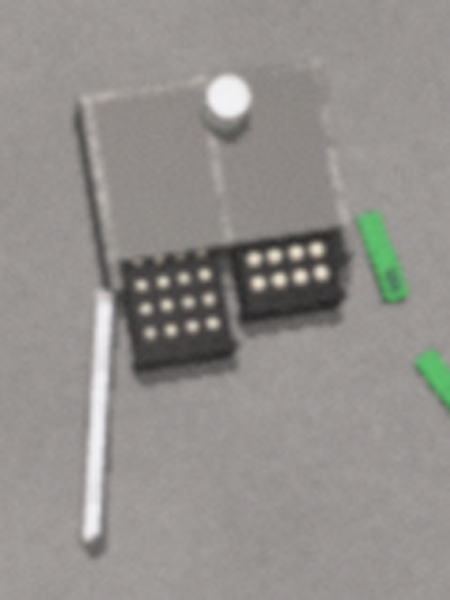

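Request:
play_rows(
  series=[
    [[-1,0.04,-0.03,0,0.1],[-1,0.08,-0.06,0,0.2],[-1,0.12,-0.09,0,0.3],[-1,0.16,-0.12,0,0.403],[-1,0.2,-0.15,0,0.403],[-1,0.24,-0.18,0,0.403],[-1,0.28,-0.22,0,0.403],[-1,0.31,-0.26,0,0.403]],
  ],
)

```text
t: 0.9
tool_pos: [0.448, 0.3268, 0.2321]
orientation: [0.261, -3.13, 0.0]
force: [1.0, 0.7, 1.0]
opening: 0.093
```

Request:
play_rows(
  series=[
    [[-1,0,-0.05,0,0],[-1,0,-0.1,0,0],[-1,0,-0.15,0,0],[-1,0,-0.2,0,0],[-1,0,-0.25,0,0],[-1,0,-0.3,0,0],[-1,0,-0.35,0,0],[-1,0,-0.4,0,0]],
  ],
)

```text
t: 1.7
tool_pos: [0.4461, -0.0735, 0.2325]
orientation: [-0.261, 3.131, -0.0]
force: [1.4, 0.5, 0.2]
opening: 0.093
```

Run:
```python
from plant import sensors
import numpy as np
s=sensors.read_state();print(s["t"],s["tool_pos"],s["orientation"],s["q"],s["force"])
a=s["orientation"];print(np.degrees(2*np.arctan2(a[1],a[0])-np.pi/2))
```

```text
1.7 [ 0.44609944 -0.07348601  0.23249754] [-2.60966899e-01  3.13061454e+00 -1.04621882e-05] [-2.76782837e-01 -2.80949514e-01  1.87921089e+00  3.60081153e-05
  1.54321673e+00 -2.01391487e+00] [1.4312599  0.50584936 0.21940007]
99.53027701993311
```

Request:
play_rows(
  series=[
    [[-1,0.005,-0.05,0,0],[-1,0.01,-0.1,0,0],[-1,0.015,-0.15,0,0],[-1,0.018,-0.197,0,0],[-1,0.018,-0.197,0,0]],
  ],
)

```text
t: 2.2
tool_pos: [0.4637, -0.2735, 0.2315]
orientation: [0.253, -3.13, 0.001]
force: [-0.8, 0.9, -0.6]
opening: 0.0933
```

Run:
```python
from plant import sensors, read_camera
import cv2,numpy as np
s=sensors.read_state();print(s["t"],s["tool_pos"])
for n in("wrist","top"):
    c=read_camera(n);cv2.imwrite(f"pics/{n}1.png",c["color"][:,:,::-1]);np.savez(f"{n}1.npz",**c)
```

```text
2.2 [ 0.46366441 -0.27354542  0.23150041]
```

View pics/wrist1.png

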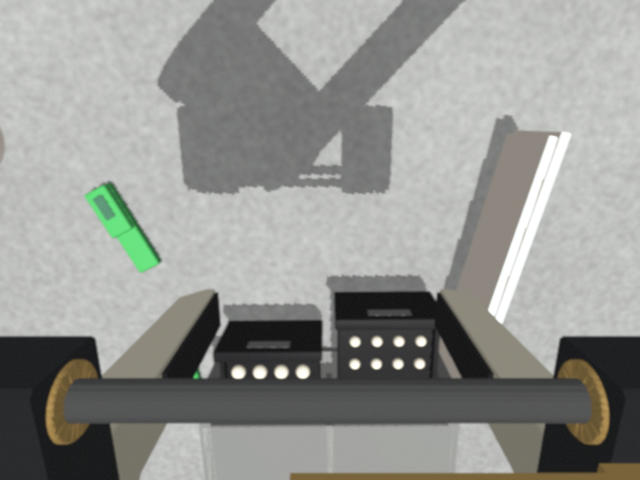

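View pics/top1.png

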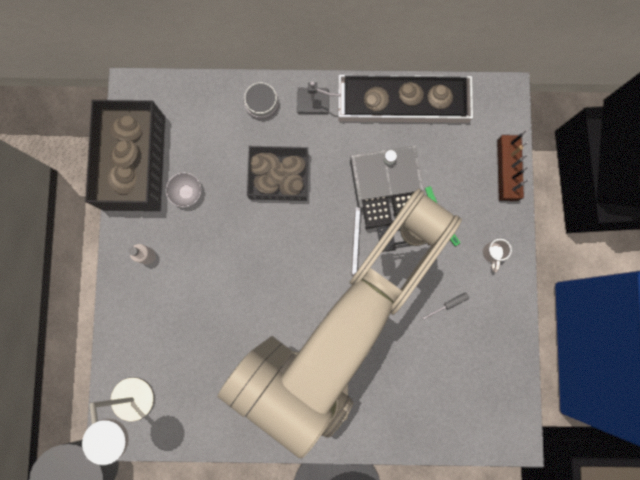

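The wrist view shows the left drawer's front top edge at row 292 (columns 333–435), and the right one's at row 322 (columns 225–322). The door's top strip runs from (565,133) to about (498,318).

Run:
```python
from h import *
c=np.load("wrist1.npz")
O=np.array([.6913,-.2324]);a=np.radians(9.54);R=np.array([[np.cos(a),-np.sin(a)],[np.sin(a),np.cos(a)]])
p=onplane(c,[[333,292],[435,292],[225,322],[322,322],[571,133],[558,133],[498,318]],.071)
p[4:]=onplane(c,[[571,133],[558,133],[498,318]],.081)
print(np.c_[p[:,:2],(p[:,:2]-O)@R].round(4))
P=world(c);print(P[320,385],P[300,385],P[340,270])
print(((P[[300,315,330],[385,385,270]][:,:2])-O)@R)
```

```text
[[ 0.5153 -0.2603 -0.1782  0.0017]
 [ 0.5023 -0.1798 -0.1777  0.0832]
 [ 0.5554 -0.343  -0.1523 -0.0866]
 [ 0.5428 -0.2648 -0.1518 -0.0074]
 [ 0.3673 -0.1171 -0.3004  0.1674]
 [ 0.3687 -0.1261 -0.3005  0.1583]
 [ 0.5122 -0.129  -0.1595  0.1316]]
[ 0.53321795 -0.21418319  0.07014043] [ 0.53094764 -0.20964947  0.0333562 ] [ 0.57745808 -0.30596492  0.05068369]
[[-0.15436412  0.04901207]
 [-0.15446279  0.04490944]
 [-0.12409962 -0.05619581]]
```

Request:
play_rows(
  series=[
    [[-1,0,0.002,-0.05,0],[-1,0,0.002,-0.1,0],[-1,0,0.002,-0.15,0],[-1,0,0.002,-0.182,0],[-1,0,0.002,-0.182,0]],
  ],
)

```text
t: 2.8
tool_pos: [0.461, -0.2622, 0.0452]
orientation: [0.263, -3.123, -0.011]
force: [-0.7, 1.1, -0.0]
opening: 0.0929
```

Request:
play_rows(
  series=[
    [[-1,0.02,0.0033,0,0],[-1,0.04,0.0067,0,0],[-1,0.055,0.0092,0,0],[-1,0.065,0.0108,0,0],[-1,0.073,0.0122,0,0],[-1,0.08,0.0134,0,0],[-1,0.087,0.0146,0,0],[-1,0.094,0.0158,0,0]],
  ],
)

```text
t: 3.6
tool_pos: [0.5589, -0.2507, 0.0507]
orientation: [0.26, -3.13, -0.0]
force: [-1.7, -1.0, 1.5]
opening: 0.093
```

Request:
play_rows(
  series=[
    [[-1,0.004,0.0,0,0],[-1,0.008,0.0,0,0],[-1,0.012,0.0,0,0],[-1,0.016,0.001,0,0],[-1,0.019,0.002,0,0],[-1,0.021,0.002,0,0],[-1,0.021,0.002,0,0]],
  ],
)

```text
t: 4.3
tool_pos: [0.58, -0.2487, 0.0505]
orientation: [-0.261, 3.131, 0.0]
force: [-2.3, -0.5, -1.3]
opening: 0.0933
```

Run:
```python
from plant import sensors, read_camera
import cv2,numpy as np
s=sensors.read_state();print(s["t"],s["tool_pos"],s["force"])
for n in("wrist",):
    c=read_camera(n);cv2.imwrite(f"pics/{n}2.png",c["color"][:,:,::-1]);np.savez(f"{n}2.npz",**c)
```

```text
4.3 [ 0.57998988 -0.24872499  0.05050569] [-2.26640992 -0.48501557 -1.28690414]
```

View pics/wrist2.png

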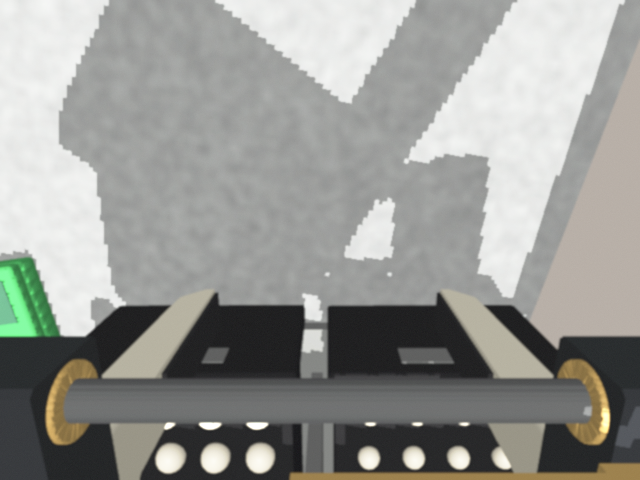

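Both fingertips press on the fronts, and the two drawers move together. I'll continue slowly until the force rises.

Request:
play_rows(
  series=[
    [[-1,0.002,0.0003,0,0],[-1,0.004,0.0007,0,0],[-1,0.006,0.001,0,0],[-1,0.008,0.0013,0,0],[-1,0.008,0.0013,0,0]],
  ],
)

```text
t: 4.85
tool_pos: [0.5882, -0.2474, 0.0507]
orientation: [-0.261, 3.13, -0.0]
force: [-1.2, 0.3, -1.1]
opening: 0.0929
```

Request:
play_rows(
  series=[
    [[-1,0.001,0.0002,0,0],[-1,0.002,0.0003,0,0],[-1,0.003,0.0005,0,0],[-1,0.003,0.0005,0,0]],
  ],
)

```text
t: 5.25
tool_pos: [0.5909, -0.2469, 0.0507]
orientation: [-0.261, 3.131, -0.0]
force: [-2.2, 1.8, -0.1]
opening: 0.093
```

Request:
play_rows(
  series=[
    [[-1,0.001,0.0002,0,0],[-1,0.002,0.0003,0,0],[-1,0.002,0.0003,0,0]],
  ],
)

```text
t: 5.55
tool_pos: [0.5929, -0.2466, 0.0507]
orientation: [-0.261, 3.131, 0.0]
force: [-2.2, 0.0, 0.0]
opening: 0.093
```

Request:
play_rows(
  series=[
    [[-1,0.001,0.0002,0,0],[-1,0.002,0.0003,0,0],[-1,0.002,0.0003,0,0]],
  ],
)

```text
t: 5.85
tool_pos: [0.5949, -0.2463, 0.0506]
orientation: [-0.261, 3.13, 0.0]
force: [-1.8, 1.1, 0.5]
opening: 0.093
```

Run:
```python
from plant import sensors, read_camera
import cv2,numpy as np
s=sensors.read_state();print(s["t"],s["tool_pos"],s["force"])
for n in("wrist","scene"):
    c=read_camera(n);np.savez(f"{n}3.npz",**c)
    im=c["color"][:,:,::-1]
    if n=="scene": im=cv2.resize(im[220:400,220:400],None,fx=3.3,fy=3.3,interpolation=cv2.INTER_CUBIC)
    cv2.imwrite(f"pics/{n}3.png",im)
```

```text
5.85 [ 0.59494969 -0.24632477  0.0506472 ] [-1.79512977  1.11685489  0.54314142]
```

View pics/scene3.png

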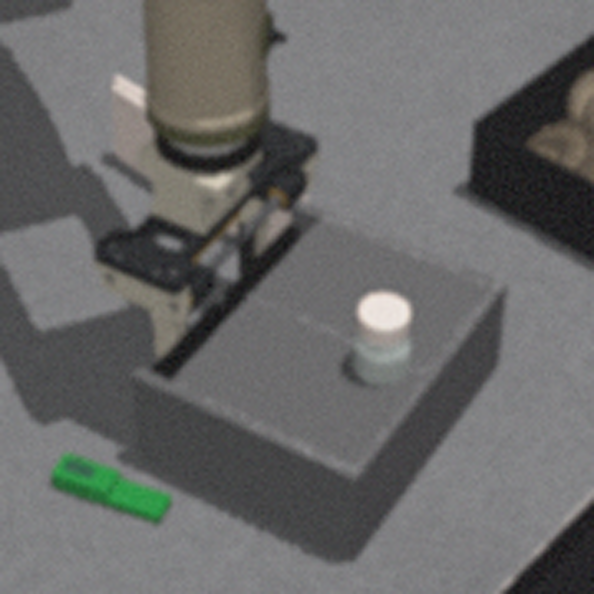

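View pics/wrist3.png

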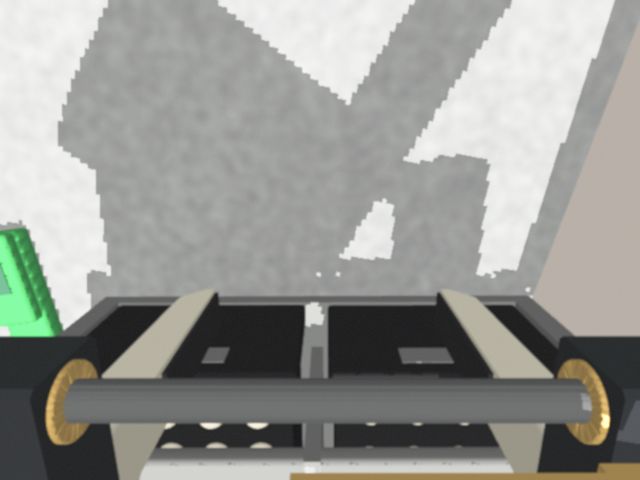

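The drawers are nearly flush now, with the cabinet's sill just visible below the fronts (row 298).

Request:
play_rows(
  series=[
    [[-1,0.001,0.0002,0,0],[-1,0.002,0.0003,0,0],[-1,0.002,0.0003,0,0]],
  ],
)

```text
t: 6.25
tool_pos: [0.5954, -0.2464, 0.0506]
orientation: [0.261, -3.128, -0.0]
force: [-10.7, 0.3, 6.1]
opening: 0.093
```

Request:
play_rows(
  series=[
    [[-1,0.001,0.0002,0,0],[-1,0.001,0.0002,0,0]],
  ],
)

```text
t: 6.45
tool_pos: [0.5954, -0.2464, 0.0506]
orientation: [0.261, -3.126, -0.001]
force: [-15.3, 0.4, 9.2]
opening: 0.093
```

Request:
play_rows(
  series=[
    [[-1,0.001,0.0002,0,0],[-1,0.001,0.0002,0,0]],
  ],
)

```text
t: 6.65
tool_pos: [0.5955, -0.2463, 0.0505]
orientation: [0.261, -3.124, -0.001]
force: [-21.4, -0.9, 13.0]
opening: 0.0928
```

Run:
```python
from plant import sensors
s=sensors.read_state();print(s["t"],s["tool_pos"],s["force"],s["wrist_torque"])
```

```text
6.65 [ 0.59545806 -0.24630537  0.05052307] [-21.36531406  -0.91833815  13.0149528 ] [0.55802812 3.16699387 1.15387106]
```

Request:
play_rows(
  series=[
    [[-1,-0.003,-0.0005,0,0],[-1,-0.005,-0.0008,0,0],[-1,-0.02,-0.003,0,0],[-1,-0.06,-0.01,0,0],[-1,-0.1,-0.0166,0.0,0],[-1,-0.1,-0.0166,0.0,0]],
  ],
)

```text
t: 7.25
tool_pos: [0.4941, -0.262, 0.0489]
orientation: [0.258, -3.127, -0.003]
force: [0.0, 0.4, -0.3]
opening: 0.0928
```

Run:
```python
from plant import sensors, read_camera
from h import *
s=sensors.read_state();print(s["t"],s["tool_pos"],s["force"],s["wrist_torque"])
c=read_camera("wrist");np.savez("wrist4.npz",**c);cv2.imwrite("pics/wrist4.png",c["color"][:,:,::-1])
```

```text
7.25 [ 0.49414162 -0.2619638   0.04890347] [ 0.00346027  0.3708351  -0.31484695] [0.04364477 0.00049153 0.02145423]
```

View pics/wrist4.png

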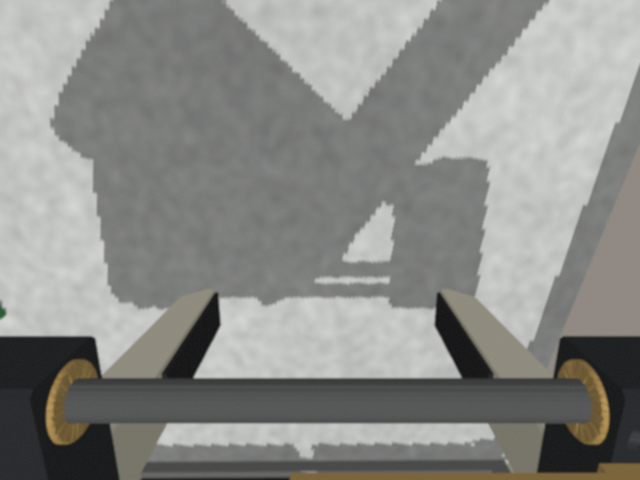

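At the stop, the wrist torque (1.15 N m at 21 N) shows the whole load was on the left finger. The right drawer may therefore be 1–2 mm short, so I'll turn the tool slightly to push that one on its own.

Request:
play_rows(
  series=[
    [[-1,0.03,0.005,0,0.06],[-1,0.06,0.01,0,0.06],[-1,0.08,0.0133,0,0.06],[-1,0.088,0.0146,0,0.06],[-1,0.091,0.015,0,0.06],[-1,0.094,0.0155,0,0.06],[-1,0.096,0.0158,0,0.06],[-1,0.096,0.0158,0,0.06]],
  ],
)

```text
t: 8.1
tool_pos: [0.5924, -0.2469, 0.0506]
orientation: [0.352, -3.118, -0.001]
force: [-11.4, 2.0, 8.9]
opening: 0.0928
```

Run:
```python
from plant import sensors
s=sensors.read_state();print(s["t"],s["tool_pos"],s["force"],s["wrist_torque"])
```

```text
8.1 [ 0.59235053 -0.2468967   0.05061677] [-11.3741167    2.04750607   8.90731514] [-0.07827139  1.51756492 -0.5645103 ]
```

Request:
play_rows(
  series=[
    [[-1,-0.005,-0.0008,0,0],[-1,-0.03,-0.005,0,0],[-1,-0.07,-0.0116,0,0],[1,-0.11,-0.018,0.02,-0.06],[1,-0.12,-0.02,0.07,-0.06],[1,-0.13,-0.02,0.12,-0.06],[1,-0.13,-0.0,0.17,-0.06],[1,-0.13,0.0,0.17,-0.06]],
  ],
  force=20,
)

```text
t: 8.9
tool_pos: [0.467, -0.2476, 0.2284]
orientation: [-0.259, 3.121, -0.011]
force: [0.3, -0.4, 0.7]
opening: 0.0575
```

```bash
cat > path.py <<'E'
import numpy as np
O=np.array([.6913,-.2324]);a=np.radians(9.54);c,s=np.cos(a),np.sin(a)
ex=np.array([c,s]);ey=np.array([-s,c]);H=O-.09*ex+.11*ey
def tcp(th,r=.17,gap=0):
    u=-ey*np.cos(th)-ex*np.sin(th); n=-ex*np.cos(th)+ey*np.sin(th)
    off=.0075*abs(np.cos(th))+.0175*abs(np.sin(th))
    return H+r*u+(.012+off+gap)*n
E
python3 - <<'E'
from plant import sensors, read_camera
from path import *
import cv2
s=sensors.read_state();print(s["t"],s["tool_pos"],s["force"],s["opening"])
for th in np.r_[1.797,np.arange(1.7,-.05,-.1)]: print(round(th,3),tcp(th).round(4))
print(tcp(1.797,gap=.04))
c=read_camera("scene");cv2.imwrite("pics/scene5.png",cv2.resize(c["color"][200:420,200:420,::-1],None,fx=2.7,fy=2.7))
c=read_camera("top");cv2.imwrite("pics/top5.png",cv2.resize(c["color"][130:300,310:510,::-1],None,fx=3,fy=3));np.savez("top5.npz",**c)
c=read_camera("wrist");cv2.imwrite("pics/wrist5.png",c["color"][:,:,::-1])
E
```

```text
8.9 [ 0.4669587  -0.24760982  0.2284402 ] [ 0.29150673 -0.43057476  0.7117518 ] 0.05754256171137921
1.797 [ 0.4165 -0.098 ]
1.7 [ 0.4133 -0.1149]
1.6 [ 0.4118 -0.1327]
1.5 [ 0.412  -0.1497]
1.4 [ 0.4138 -0.1663]
1.3 [ 0.4172 -0.1829]
1.2 [ 0.4224 -0.1992]
1.1 [ 0.4292 -0.2151]
1.0 [ 0.4378 -0.2303]
0.9 [ 0.4479 -0.2448]
0.8 [ 0.4597 -0.2582]
0.7 [ 0.4729 -0.2705]
0.6 [ 0.4874 -0.2813]
0.5 [ 0.5032 -0.2906]
0.4 [ 0.52   -0.2983]
0.3 [ 0.5376 -0.3041]
0.2 [ 0.5558 -0.308 ]
0.1 [ 0.5744 -0.3099]
-0.0 [ 0.5933 -0.3097]
[ 0.41883696 -0.05808442]
```

View pics/scene5.png

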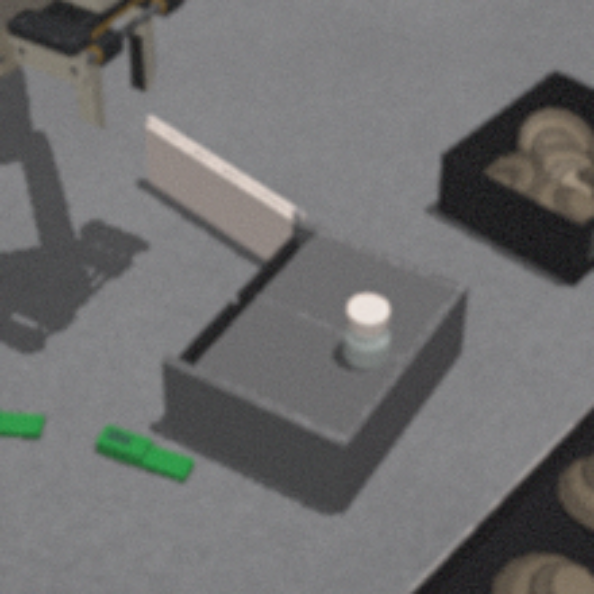

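View pics/top5.png

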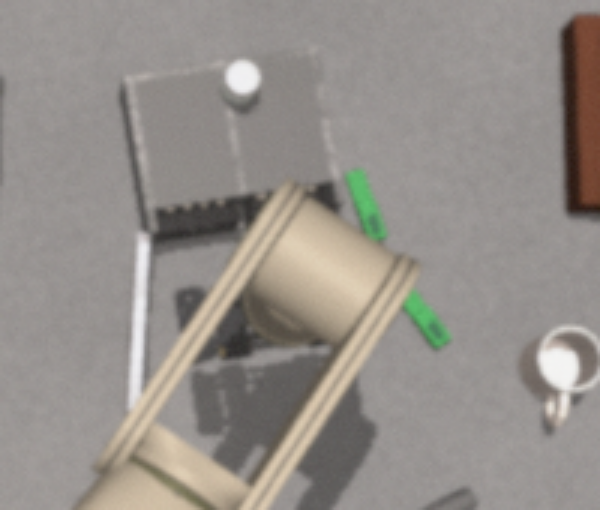

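View pics/wrist5.png

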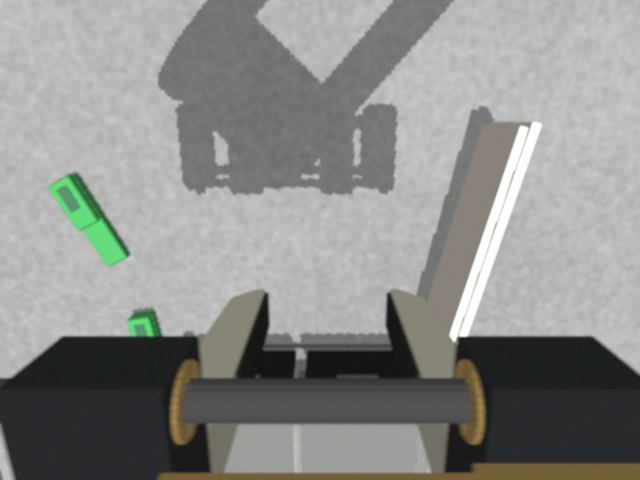

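Both drawers look flush and the door is still open, so I'll go to the door's outer side with the fingers closed.

Request:
play_rows(
  series=[
    [[1,-0.015,0.05,0,0],[1,-0.03,0.1,0,0],[1,-0.045,0.15,0,0],[1,-0.047,0.195,0,0],[1,-0.047,0.2,-0.03,0],[1,-0.047,0.2,-0.08,0],[1,-0.047,0.2,-0.13,0],[1,-0.047,0.2,-0.178,0]],
  ],
)

```text
t: 9.85
tool_pos: [0.4154, -0.046, 0.0385]
orientation: [0.261, -3.128, -0.001]
force: [0.4, 0.1, -0.1]
opening: 0.0007
```

Request:
play_rows(
  series=[
    [[1,0,0,0,0],[1,0,0,0,0]],
  ],
)

```text
t: 10.05
tool_pos: [0.4156, -0.0462, 0.0411]
orientation: [0.26, -3.125, -0.003]
force: [0.3, -0.6, 0.3]
opening: 0.0004
```

Run:
```python
from plant import sensors, read_camera
import cv2
s=sensors.read_state();print(s["t"],s["tool_pos"],s["orientation"],s["force"],s["opening"])
c=read_camera("wrist");cv2.imwrite("pics/wrist6.png",c["color"][:,:,::-1])
```

```text
10.05 [ 0.41555729 -0.0461794   0.04106478] [ 2.60047981e-01 -3.12548656e+00 -2.60224424e-03] [ 0.29452446 -0.60461598  0.25744754] 0.0004384874551476542
```

View pics/wrist6.png

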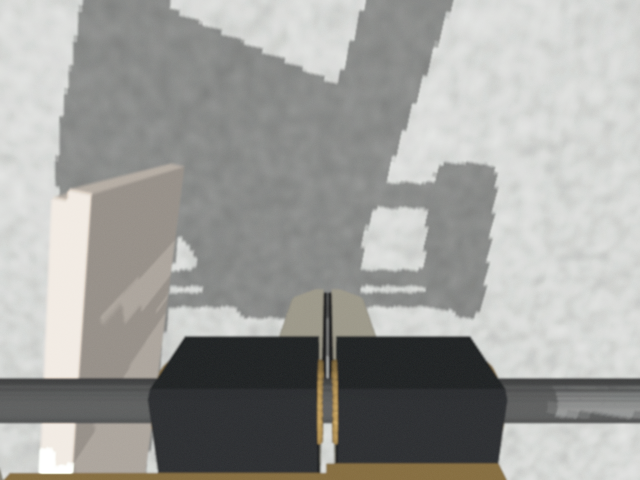

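The fingers are closed, on the door's outer side and about 50 mm from it, so I'll start the sweep.

Request:
play_rows(
  series=[
    [[1,0,-0.015,0.004,0],[1,0,-0.03,0.004,0],[1,0,-0.042,0.004,0],[1,0,-0.05,0.004,0],[1,-0.001,-0.059,0.004,0],[1,-0.002,-0.068,0.004,0],[1,-0.003,-0.077,0.004,0],[1,-0.004,-0.086,0.004,0]],
  ],
)

```text
t: 10.9
tool_pos: [0.4136, -0.1331, 0.0466]
orientation: [0.261, -3.131, -0.0]
force: [0.0, 0.9, -0.1]
opening: 0.0005
```

Run:
```python
from plant import sensors, read_camera
import cv2
s=sensors.read_state();print(s["t"],s["tool_pos"],s["force"],s["opening"])
c=read_camera("wrist");cv2.imwrite("pics/wrist7.png",c["color"][:,:,::-1])
```

```text
10.9 [ 0.41355093 -0.13305723  0.04656247] [ 0.04096301  0.91049101 -0.14245751] 0.0005240342630807001
```

View pics/wrist7.png

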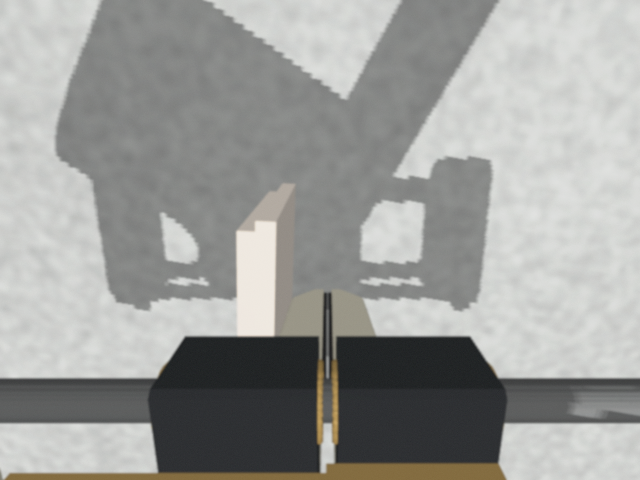

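Request:
play_rows(
  series=[
    [[1,-0.001,-0.008,0,0],[1,-0.001,-0.017,0,0],[1,0,-0.025,0,0],[1,0,-0.033,0,0],[1,0.002,-0.041,0,0],[1,0.004,-0.05,0,0],[1,0.006,-0.058,0,0],[1,0.009,-0.066,0,0]],
  ],
)

```text
t: 11.75
tool_pos: [0.4229, -0.1992, 0.0466]
orientation: [0.261, -3.131, -0.0]
force: [0.1, 1.0, -0.1]
opening: 0.0005
```

Request:
play_rows(
  series=[
    [[1,0.003,-0.008,0,0],[1,0.006,-0.016,0,0],[1,0.01,-0.023,0,0],[1,0.015,-0.031,0,0],[1,0.02,-0.038,0,0],[1,0.025,-0.0456,0,0],[1,0.025,-0.0456,0,0]],
  ],
)

```text
t: 12.45
tool_pos: [0.4486, -0.2452, 0.0469]
orientation: [-0.26, 3.13, -0.001]
force: [-0.4, -0.3, 0.6]
opening: 0.0007
```

Run:
```python
from plant import sensors, read_camera
import cv2
s=sensors.read_state();print(s["t"],s["tool_pos"],s["force"],s["opening"])
c=read_camera("wrist");cv2.imwrite("pics/wrist8.png",c["color"][:,:,::-1])
```

```text
12.45 [ 0.44855703 -0.24521172  0.04689549] [-0.44802414 -0.28903983  0.57424473] 0.0006959858966260222
```

View pics/wrist8.png

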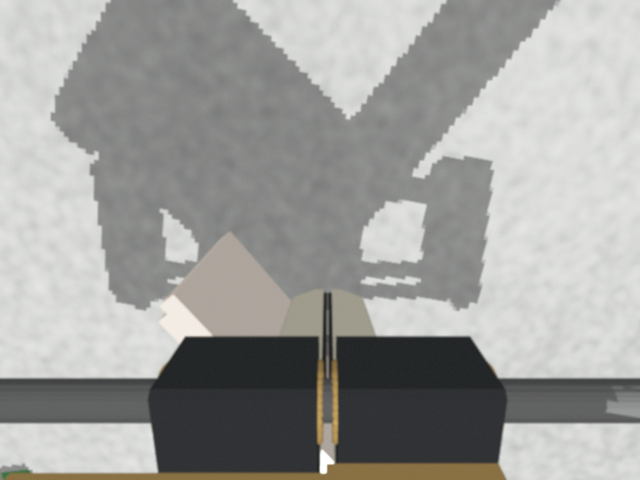

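The door follows the fingertips at about 0.9 rad, so I'll continue.

Request:
play_rows(
  series=[
    [[1,0.005,-0.007,0,0],[1,0.011,-0.013,0,0],[1,0.018,-0.019,0,0],[1,0.024,-0.025,0,0],[1,0.031,-0.031,0,0],[1,0.039,-0.036,0,0],[1,0.047,-0.041,0,0],[1,0.055,-0.045,0,0]],
  ],
)

```text
t: 13.3
tool_pos: [0.5035, -0.2895, 0.0466]
orientation: [0.261, -3.131, -0.0]
force: [-0.9, 0.4, -0.5]
opening: 0.0004
```

Request:
play_rows(
  series=[
    [[1,0.008,-0.005,0,0],[1,0.016,-0.009,0,0],[1,0.025,-0.012,0,0],[1,0.034,-0.0146,0,0],[1,0.043,-0.0168,0,0],[1,0.052,-0.0185,0,0],[1,0.06,-0.0195,0,0],[1,0.066,-0.02,0,0]],
  ],
)

```text
t: 14.1
tool_pos: [0.5695, -0.3091, 0.0466]
orientation: [-0.261, 3.131, -0.0]
force: [-0.6, 0.5, 0.8]
opening: 0.0003
```

Run:
```python
from plant import sensors, read_camera
import cv2
s=sensors.read_state();print(s["t"],s["tool_pos"],s["force"],s["opening"])
c=read_camera("scene");cv2.imwrite("pics/scene9.png",cv2.resize(c["color"][200:420,200:420,::-1],None,fx=2.7,fy=2.7))
```

```text
14.1 [ 0.56953282 -0.30913999  0.04663276] [-0.63284582  0.50794151  0.78559787] 0.0003028227237651056
```

View pics/scene9.png

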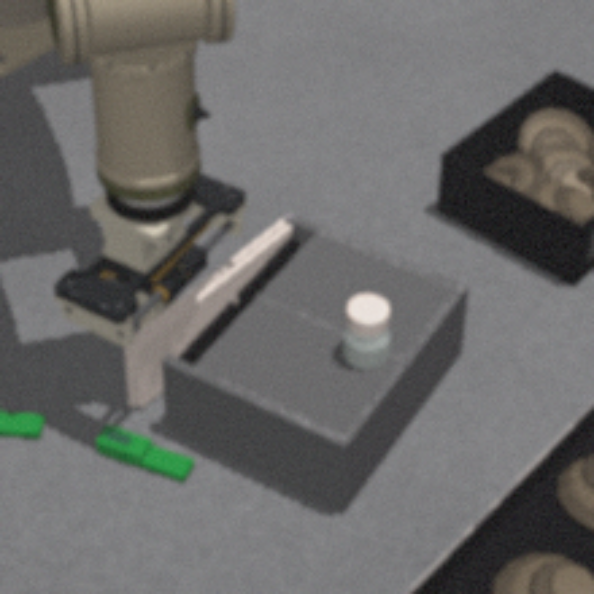

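Request:
play_rows(
  series=[
    [[1,0.004,-0.0005,0,0],[1,0.008,-0.001,0,0],[1,0.012,-0.001,0,0],[1,0.015,-0.001,0,0],[1,0.018,-0.001,0,0],[1,0.02,-0.001,0,0],[1,0.021,-0.001,0,0],[1,0.021,-0.001,0,0]],
  ],
)

```text
t: 14.95
tool_pos: [0.5899, -0.3101, 0.0467]
orientation: [-0.261, 3.131, -0.0]
force: [-0.0, 1.3, -0.2]
opening: 0.0009
```

Request:
play_rows(
  series=[
    [[1,0.001,0,0,0],[1,0.002,0,0,0],[1,0.003,0,0,0],[1,0.003,0,0,0]],
  ],
)

```text
t: 15.35
tool_pos: [0.5929, -0.3101, 0.0467]
orientation: [-0.261, 3.131, -0.0]
force: [-0.9, -0.5, 0.3]
opening: 0.0005
```

Request:
play_rows(
  series=[
    [[1,0.001,0,0,0],[1,0.002,0,0,0],[1,0.002,0,0,0]],
  ],
)

```text
t: 15.65
tool_pos: [0.5942, -0.3101, 0.0466]
orientation: [0.261, -3.129, -0.001]
force: [-5.2, 1.7, 3.2]
opening: 0.0006
```

Request:
play_rows(
  series=[
    [[1,0.001,0,0,0],[1,0.002,0,0,0],[1,0.002,0,0,0],[1,0.002,0,0,0]],
  ],
)

```text
t: 16.05
tool_pos: [0.5942, -0.31, 0.0466]
orientation: [0.26, -3.126, -0.002]
force: [-16.1, 1.7, 10.6]
opening: 0.0003
```

Request:
play_rows(
  series=[
    [[1,-0.002,0,0,0],[1,-0.005,-0.001,0,0],[1,-0.015,-0.003,0,0],[1,-0.04,-0.007,0,0],[1,-0.08,-0.014,0.01,0],[1,-0.1,-0.017,0.06,0],[1,-0.1,-0.017,0.11,0],[1,-0.1,-0.017,0.15,0]],
  ],
)

```text
t: 16.85
tool_pos: [0.4956, -0.3275, 0.1989]
orientation: [-0.259, 3.13, -0.001]
force: [0.2, -0.8, -0.1]
opening: 0.0005
```

Request:
play_rows(
  series=[
    [[1,-0.02,0.05,0,0],[1,-0.02,0.1,0,0],[1,-0.02,0.15,0,0],[1,-0.02,0.2,0,0],[1,-0.02,0.25,0,0],[1,-0.02,0.3,0,0],[1,-0.02,0.3,0,0],[1,-0.02,0.3,0,0]],
  ],
)

```text
t: 17.65
tool_pos: [0.4766, -0.0261, 0.1967]
orientation: [-0.266, 3.13, -0.001]
force: [-0.4, -0.8, -0.3]
opening: -0.0
```

Run:
```python
from plant import sensors, read_camera
from h import *
s=sensors.read_state();print(s["t"],s["tool_pos"],s["force"],s["opening"])
c=read_camera("scene");cv2.imwrite("pics/scene10.png",cv2.resize(c["color"][200:420,200:420,::-1],None,fx=2.7,fy=2.7))
c=read_camera("top");cv2.imwrite("pics/top10.png",cv2.resize(c["color"][130:280,310:510,::-1],None,fx=4,fy=4))
col=c["color"].astype(int).sum(-1)/3
m=np.zeros((480,640),bool);m[185:225,340:432]=1;m&=col>150
v,u=np.where(m);X=onplane(c,np.c_[u,v],.081)[:,:2].astype(np.float32)
r=cv2.minAreaRect(X);print(len(u),r);print(cv2.boxPoints(r))
f=cv2.fitLine(X,cv2.DIST_HUBER,0,.01,.01).ravel();print(f,np.degrees(np.arctan2(f[1],f[0])))
```

```text
17.65 [ 0.47662378 -0.02614736  0.19674202] [-0.41733024 -0.77969057 -0.29975686] -1.391948500719997e-05
957 ((0.5948535203933716, -0.22532199323177338), (0.13132473826408386, 0.3032766580581665), 0.6054148077964783)
[[ 0.5275926  -0.07438593]
 [ 0.53079706 -0.37764567]
 [ 0.66211444 -0.37625805]
 [ 0.65891    -0.07299832]]
[ 0.01614472  0.99986964  0.5759782  -0.14621271] 89.07493
```

View pics/scene10.png

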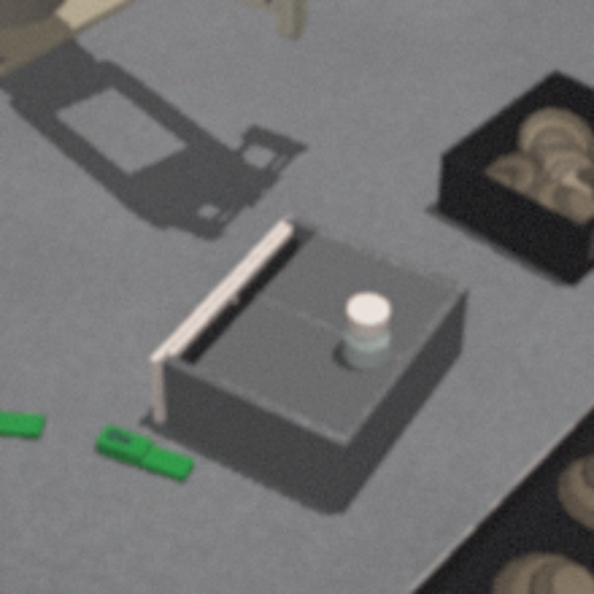

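View pics/top10.png

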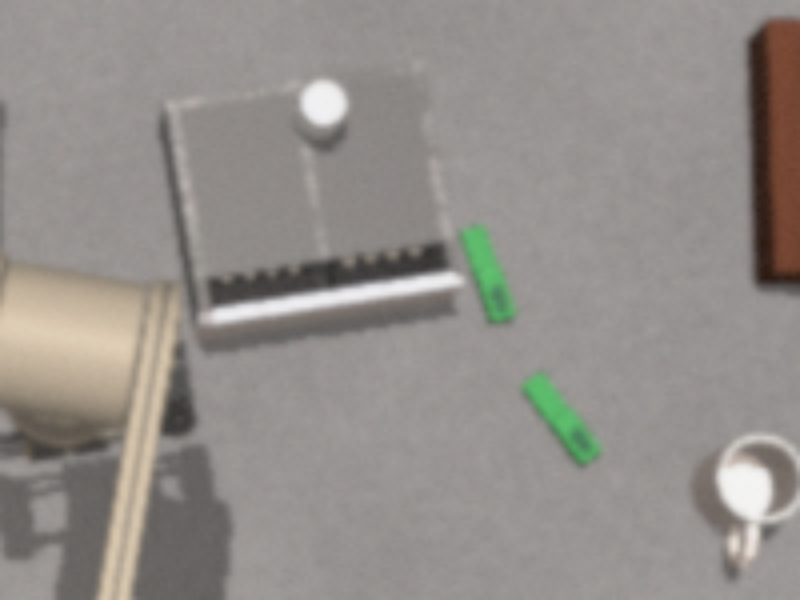

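The door's top strip runs from (205,318) to (462,280) in the crop, parallel to the cabinet, and the wedges haven't moved. My line-fit mask picked up table pixels, so I'll redo it with a stricter threshold before handing in.

Run:
```python
from plant import sensors, read_camera, robot
from h import *
c=read_camera("top");col=c["color"].astype(int).min(-1)
m=np.zeros((480,640),np.uint8);m[190:218,355:432]=1;m&=(col>195).astype(np.uint8)
v,u=np.where(m);X=onplane(c,np.c_[u,v],.081)[:,:2].astype(np.float32)
f=cv2.fitLine(X,cv2.DIST_HUBER,0,.01,.01).ravel()
print(len(u),f,np.degrees(np.arctan2(f[1],f[0]))%180,"expect 99.5");print(cv2.minAreaRect(X))
```

```text
212 [ 0.16684924 -0.9859824   0.59687006 -0.2512526 ] 99.60468 expect 99.5
((0.5968759059906006, -0.25094282627105713), (0.011301289312541485, 0.21126770973205566), 9.595842361450195)
```

```bash
python3 -c "
from plant import robot
print(robot.close_job())"
```

```text
the job is handed in; nothing more can be done
None
```

Both drawers are pushed home, the door is shut over them, and the job is handed in; no verdict was reported.

- **Drawers:** I pushed both at once with the open fingertips until they stopped. The wrist torque showed only the left drawer was bearing on its stop. I pushed the right one again on its own, and it also came up hard against its stop. I didn't measure their final positions directly; the pictures showed both flush before I moved the door.
- **Door:** I swept it shut from its outer face with the fingers closed, at about 0.5 rad/s. It ended against its stop at about 16 N. In the top view it lies at 99.6° against 99.5° for the cabinet's front, about 0.002 rad from shut.
- **Check that failed:** my first line fit on the shut door was wrong because its mask took in table pixels. The figure above is from the corrected fit.
- **Everything else:** the highest force I read was about 25 N, while seating the drawers. The jar, both wedges and the mug look unmoved in the last pictures; I didn't check the pan, probe or bottle again. The arm ended clear of everything, at about 18 s of the 58 s allowed.

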